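# Feed a leg blank to the dowel borer

## Robot

A 6-joint arm with a two-finger parallel gripper is mounted at the origin on the work surface. World frame = base frame: x ahead of the robot, y to its left, z up, the work surface at z = 0. Lengths are in m, angles in rad, forces in N, time in s.
With the tool pointing down it reaches from about 0.25 to 0.775 m from the base axis. Payload 8.9 kg.
Tool frame: the origin (TCP) lies on the centre line of the jaws, within the pads' length; the fingertips stand 22 mm ahead of it and the grasp point (between the pads) lies 3 mm ahead of it; z points along the fingers, y is the line along which they close (so a half turn about z gives the same grasp; the last joint's range is limited). The gripper opens to 85 mm and grips with 20 to 120 N. Pads are 22 mm wide; open, the fingers measure 114 mm over their backs; the gripper's body (76 mm by 85 mm) begins 54 mm behind the grasp point. The pads swing forward as they close: fully open they stand 13 mm farther back than shut.
Start: joints at [-1.481, 0.291, -0.153, 1.127, 0, 1.431], TCP at [0.119, -0.511, 0.228] pointing down, gripper open.
Joint ranges: [-2.52, 2.52], [-0.91, 1.74], [-1.3, 1.37], [-1.96, 2.02], [-1.52, 1.47], [-3.14, 3.14]. Speed limits (rad/s): [2.22, 2.22, 2.79, 3.14, 3.14, 3.14].

## Interface

Orientations are given as a unit quaternion [w, x, y, z].
In Python, from workcell import monitor, imaging, job gives the robot as it stands. The module is installed in compiled form; this text tells all that it offers.
- The arm moves only by the tool servo_tool, never from a script. Its argument "deltas" is a list of rows, each a list of 3 entries, a list of its own where there are three numbers: the shift along the tool's x, y, z in cm, then the turn, a rotation vector about the tool's x, y, z in rad, then the closure, from 0 (fully open) to 1 (shut). In form: [[[dx, dy, dz], [ax, ay, az], gripper], ...]. A call has 1 to 20 rows; each row is the pose to reach, as a shift and turn from the pose commanded when the call began, along the tool's axes at that moment; what a row does not reach only later rows make up. A row lasts 1/10 s, in which the tool goes at most 50 mm and 8.59 degrees, less where a joint would pass 70% of its speed; a pose out of reach is approached as far as the arm can. A call with a gripper value outside its range is refused whole. The fingers move at their own pace and stop on an object; "grip_force" is the grip in N (left out, the last holds). Time passes only in rows, so rows that repeat a pose let the fingers close. It gives the time, the measured TCP pose, the force, the opening and the grip force at its end, in the units of the state.
- monitor.get_state(): the state, without advancing time (a new reading comes with each control period).
- imaging.read_camera(name): name is "side" or "top"; returns a dict with "image" (420x560x3 uint8, blue, green, red), "fx", "fy", "cx", "cy" (pixels), "k1" (the pictures are not rectified: a ray, as slopes to the right and down, at radius r is drawn at 1 + k1 r^2 times it, then the intrinsics apply), "extrinsics" (4x4, takes a point from world to camera coordinates). Camera axes: x right, y up, looking along -z (the intrinsics and any distortion apply to the point x, -y, -z); pixel columns grow to the right and rows downward; lengths in m; the calibration is good to about 2 mm. A picture is of the moment at which its call begins. There is no depth.
- job.job_done(): hands the job in; it is judged then, once.
The state is a dict: "t": time; "joint_positions": joint angles; "joint_velocities": joint speeds; "joint_torque": joint torques, N m; "tool_pos": TCP position; "tcp_rot": TCP orientation; "contact_force": force on the tool from outside, world axes, zero at the start; "wrist_torque": the same for the moment, N m; "grip_width": finger opening in m; "grasp_force": force on a finger pad.
Only numpy, scipy, OpenCV 4.12 (cv2) and the standard library are available. Lean on these libraries where they do the work, as an engineer would, in place of code of your own. Each camera call takes 0.05 s, during which the arm holds its last target. There are 200 camera calls.

## Task

Load the dowel borer: pick up the long pine block (the stool-leg blank, not the short offcut of the same section), set it down lengthwise on the upper half of the sloped roller track while still holding it, then let go so that it rolls down by itself until its end rests against the stop. Do not carry, push or guide it down the track by hand, and leave the short offcut where it lies.

Things in the scene. Friction and masses are not known exactly. Their poses are not given: they have to be found in the camera images.
- leg_center (a point): Centre of the leg blank: loose pine block, 130 long (x) x 45 wide (y) x 55 high (z) mm, about 0.16 kg, lying flat on the bench, so this point is 27.5 mm above it. x axis along its length. Grasp it across the 45 mm width. A short offcut and a flat panel (130 x 100 x 18 mm) of the same pine lie about.
- offcut_center (a point): Centre of the short offcut: loose pine block of the same section, only 65 long (x) x 45 wide (y) x 55 high (z) mm; this point is 27.5 mm above the bench. Not wanted: leave it alone.
- track_load (a point): On the roller tops, mid-width, best place to load; about 107 mm above the bench. Axes tilted with the track: x downhill to the stop (8 deg below level), y level across, z square to the rollers, up. A blank lying on them here has its centre 27.5 mm along z; let go, it rolls to the stop in 1 to 3 s. Track: fixed, 144 mm wide, from 100 mm uphill of here to the stop; rollers 116 mm long, 30 mm apart.
- track_stop (a point): On the uphill face of the aluminium stop plate, mid-width, at roller-top height, 330 mm downhill of track_load, same axes. Plate 130 wide, 47 mm above the rollers; the green borer is behind it. A blank against it has its centre 65 mm uphill of here. Slick white side guides, 27 mm above the rollers, run from here to 195 mm uphill, 104 mm apart, mouth flared: keep fingers out.
Things that resemble listed ones, but are neither listed nor needed, are in the scene too. What is shaped like the part that bears leg_center but blue or turquoise is not meant.

How it is judged:
By the outcome, as a careful person would: the job done as asked, in the order asked, and still so for the second after the job is handed in, with the robot touching nothing.
It also fails if it takes over 38 s, if anything falls off the work surface, if the arm or the gripper's body presses on something with over 40 N, if the wrist force passes 120 N, or if a joint passes its speed limit or range.

## Working session

There is one attempt and no reset: what is moved stays moved. The work goes in short steps, Python scripts to look and compute and a tool call to move; the robot and the scene stay as the last step left them, time stands still between calls to the robot, and variables do not carry over. Pictures are saved under pics/ and viewed, at most 10 in all, crops included, and the job is handed in when it is done.

Besides the shell and the picture viewer there is one more tool, called after "Emit:" by a JSON object that holds its "op" and its "data". servo_tool: Moves the arm, as the interface text tells. Its arguments: {"type":"object","properties":{"deltas":{"type":"array","items":{"type":"array"}},"grip_force":{"type":"number"}},"required":["deltas"]}

```bash
mkdir -p pics; cat > h.py <<'E'
import numpy as np, cv2
from workcell import monitor, imaging, job
def K(c): return np.array([[c['fx'],0,c['cx']],[0,c['fy'],c['cy']],[0,0,1]],float), np.array([c['k1'],0,0,0,0],float)
def ray(c,uv):
    k,d=K(c); p=cv2.undistortPoints(np.array([[uv]],float),k,d)[0,0]
    E=np.array(c['extrinsics']); R=E[:3,:3]; o=-R.T@E[:3,3]
    return o, R.T@np.array([p[0],-p[1],-1.])
def onz(c,uv,z):
    o,d=ray(c,uv); return o+d*(z-o[2])/d[2]
def tri(c1,u1,c2,u2):
    o1,d1=ray(c1,u1);o2,d2=ray(c2,u2)
    s=np.linalg.lstsq(np.c_[d1,-d2],o2-o1,rcond=None)[0]
    a,b=o1+s[0]*d1,o2+s[1]*d2
    return (a+b)/2,np.linalg.norm(a-b)
def proj(c,P):
    E=np.array(c['extrinsics']); q=E[:3,:3]@np.array(P)+E[:3,3]; k,d=K(c)
    return cv2.projectPoints(np.array([[q[0],-q[1],-q[2]]]),np.zeros(3),np.zeros(3),k,d)[0][0,0]
E
python3 - <<'E'
from h import *
for n in('top','side'):
    c=imaging.read_camera(n); cv2.imwrite(f'pics/{n}0.png',c['image']); import pickle; pickle.dump(c,open(n+'.pkl','wb'))
    o,_=ray(c,(280,210)); print(n,c['fx'],c['k1'],o.round(3),onz(c,(280,210),0).round(3))
E
```

```text
top 379.16481149832964 -0.0966941279491808 [ 0.396 -0.034  1.139] [ 0.465 -0.073  0.   ]
side 483.4879791410516 -0.07239469546707133 [-0.008  1.06   0.934] [ 0.49  -0.173 -0.   ]
```

View pics/top0.png

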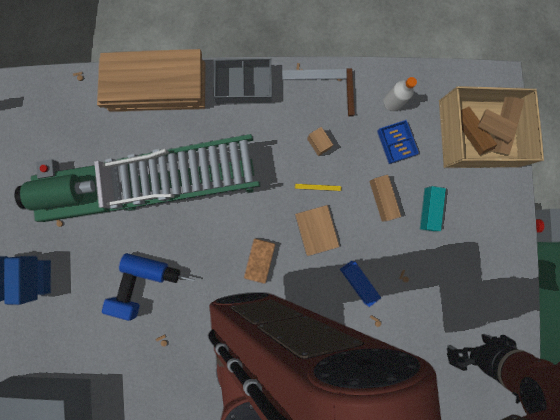

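View pics/side0.png

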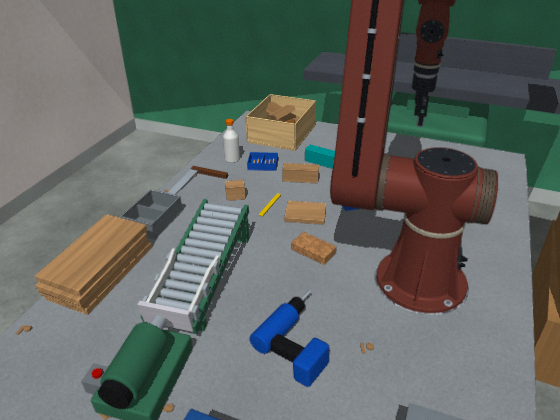

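Two views. Candidates in the top picture: the pine block at (385,198), the short block at (320,141) which is the offcut, the panel at (318,230), a grainy reddish block at (260,260), the teal block at (433,208), the blue block at (360,283), and scraps in the crate at (490,125). I choose (385,198). The track runs from its uphill end at about (255,165) to the stop at about (105,185).

```bash
python3 - <<'E'
from h import *; import pickle
t=pickle.load(open('top.pkl','rb'));s=pickle.load(open('side.pkl','rb'))
a=cv2.resize(t['image'][110:290,230:460],None,fx=3,fy=3,interpolation=2)[:540,:690]
cv2.imwrite('pics/crop_t.png',a)
b=cv2.resize(t['image'][125:225,85:275],None,fx=4,fy=4,interpolation=2)
cv2.imwrite('pics/crop_track.png',b)
b=cv2.resize(s['image'][190:340,130:320],None,fx=4,fy=4,interpolation=2)
cv2.imwrite('pics/crop_s.png',b)
hsv=cv2.cvtColor(t['image'],cv2.COLOR_BGR2HSV)
m=cv2.inRange(hsv,(8,70,60),(22,255,255))
for c in cv2.findContours(m,cv2.RETR_EXTERNAL,cv2.CHAIN_APPROX_NONE)[0]:
    if cv2.contourArea(c)>200:
        r=cv2.minAreaRect(c); 
        w=[onz(t,p,.055)[:2] for p in cv2.boxPoints(r)]
        print(np.round(r[0],1),np.round(r[1],1),round(r[2],1),cv2.contourArea(c),np.round(np.mean(w,0),3),np.round(w,3).tolist())
print(monitor.get_state())
E
```

```text
[259.3 260.4] [22.1 41. ] 14.0 850.5 [ 0.32  -0.009] [[0.272, 0.036], [0.384, 0.006], [0.367, -0.055], [0.255, -0.024]]
[316.9 230. ] [43.4 33.7] 74.1 1393.5 [ 0.402 -0.176] [[0.45, -0.114], [0.475, -0.208], [0.354, -0.238], [0.33, -0.145]]
[384.9 197.9] [44.2 19.9] 72.6 808.5 [ 0.491 -0.378] [[0.545, -0.333], [0.561, -0.39], [0.437, -0.424], [0.421, -0.367]]
[319.5 140.7] [23.3 18.7] 57.3 387.5 [ 0.662 -0.192] [[0.677, -0.151], [0.707, -0.198], [0.648, -0.233], [0.618, -0.186]]
[490.9 126.4] [ 80.6 102.7] 88.6 7510.0 [ 0.708 -0.733] [[0.827, -0.565], [0.845, -0.919], [0.583, -0.896], [0.577, -0.553]]
[350.  92.] [46.  6.] 90.0 219.0 [ 0.811 -0.289] [[0.882, -0.283], [0.882, -0.301], [0.739, -0.294], [0.739, -0.276]]
[150.4  79.7] [ 59.7 107.9] 88.7 6051.0 [0.861 0.308] [[0.958, 0.479], [0.952, 0.147], [0.765, 0.142], [0.768, 0.465]]
{'t': 0.1, 'joint_positions': array([-1.48129742e+00,  2.91210870e-01, -1.54020793e-01,  1.12672319e+00,
       -5.19110618e-09,  1.43154100e+00]), 'joint_velocities': array([-0.00019852, -0.00214666,  0.00402689,  0.00010753,  0.00102478,
        0.00041665]), 'joint_torque': array([ 1.33405487e-03, -5.37979603e+01,  3.31917429e+01,  9.35811811e-03,
       -1.33961285e-04, -6.84073854e-06]), 'tool_pos': array([ 0.11904268, -0.51092524,  0.22790776]), 'tcp_rot': array([-5.79083424e-04,  9.93465899e-01,  1.14127879e-01,  1.44069335e-05]), 'contact_force': array([0.12576932, 0.91727884, 0.50108443]), 'wrist_torque': array([-0.03933057,  0.06054333, -0.01676504]), 'grasp_force': 0.0, 'grip_width': 0.08586075962436368}
```

View pics/crop_t.png

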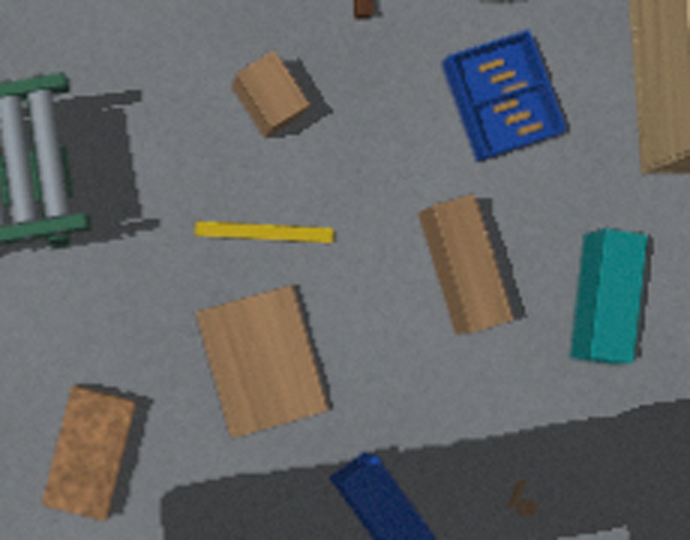

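View pics/crop_track.png

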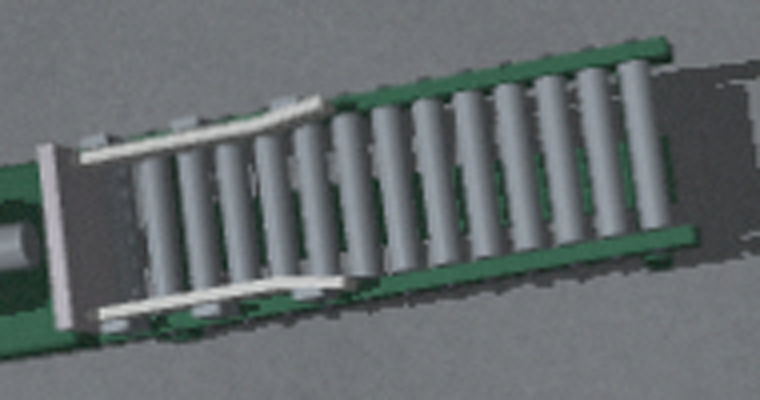

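View pics/crop_s.png

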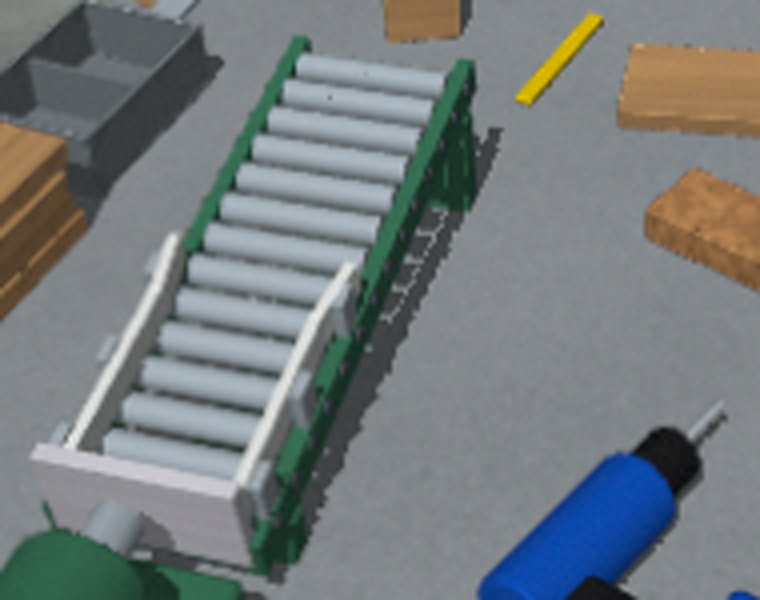

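The crop confirms it. The leg is at crop (466,265), about twice as long as the offcut at (270,95), with the same section. The crate scraps, panel, brick, teal and blue blocks are ruled out. The stop plate's top edge runs (38..60, 147..328) in the track crop, and the last uphill roller runs (632,62)-(655,225).

```bash
python3 - <<'E'
from h import *; import pickle
t=pickle.load(open('top.pkl','rb'));s=pickle.load(open('side.pkl','rb'))
# leg top face: brighter part of the pine blob
hsv=cv2.cvtColor(t['image'],cv2.COLOR_BGR2HSV)
m=cv2.inRange(hsv,(8,70,60),(22,255,255)); b=np.zeros_like(m); b[170:225,365:405]=m[170:225,365:405]
th,_=cv2.threshold(hsv[...,2][b>0].reshape(-1,1),0,255,cv2.THRESH_OTSU); print('th',th)
f=((b>0)&(hsv[...,2]>th)).astype(np.uint8)
c=max(cv2.findContours(f,0,1)[0],key=cv2.contourArea); w=np.array([onz(t,p[0],.055)[:2] for p in c],np.float32)
r=cv2.minAreaRect(w); print('leg top',r)
hand=[onz(t,(230+u/3,110+v/3),.055)[:2] for u,v in[(437,204),(474,195),(516,318),(472,331)]]
print('hand',np.round(hand,3).tolist(),np.mean(hand,0))
T=lambda u,v:(85+u/4,125+v/4); S=lambda u,v:(130+u/4,190+v/4)
for n,a,d in[('lastroll far',(632,62),(300,65)),('lastroll near',(655,225),(445,82)),('plate far',(42,146),(38,450)),('plate near',(65,328),(235,492)),
 ('rail far end',(668,45),(300,40)),('rail near end',(692,232),(467,65))]:
    P,e=tri(t,T(*a),s,S(*d)); print(n,P.round(4),round(e,4))
E
```

```text
th 120.0
leg top ((0.4923076033592224, -0.38375139236450195), (0.1288546472787857, 0.043805114924907684), 15.567666053771973)
hand [[0.55, -0.353], [0.558, -0.391], [0.437, -0.427], [0.425, -0.383]] [ 0.49232158 -0.38835927]
lastroll far [0.6539 0.0286 0.1054] 0.0004
lastroll near [0.539  0.0141 0.1089] 0.0
plate far [0.6039 0.4412 0.1074] 0.0008
plate near [0.4778 0.4242 0.1048] 0.002
rail far end [0.6657 0.0038 0.1096] 0.0031
rail near end [ 0.5332 -0.0113  0.1094] 0.0009
```

```bash
cat >> h.py <<'E'
from scipy.spatial.transform import Rotation as Ro
def pose(yaw_y,tilt=0):  # tool y at yaw_y deg level, z down, tilted with the track
    y=np.array([np.cos(np.radians(yaw_y)),np.sin(np.radians(yaw_y)),0]); z=np.array([0,0,-1.])
    R=Ro.from_matrix(np.c_[np.cross(y,z),y,z])
    return Ro.from_rotvec(y*np.radians(tilt))*R
def delta(p,R,s=None):
    s=s or monitor.get_state(); q=s['tcp_rot']; R0=Ro.from_quat(q[[1,2,3,0]])
    return (R0.inv().apply(np.array(p)-s['tool_pos'])*100).round(2),(R0.inv()*R).as_rotvec().round(3)
LEG=np.array([.4923,-.385]); u=np.array([np.cos(np.radians(97.5)),np.sin(np.radians(97.5)),0])
LOAD=np.array([.5847,.101,.107]); N=u*np.sin(np.radians(8))+[0,0,np.cos(np.radians(8))]
E
python3 - <<'E'
from h import *
print(delta([*LEG,.2],pose(-74.4)))
E
```

```text
(array([39.21, -3.8 ,  2.8 ]), array([-0.001, -0.   , -0.044]))
```

Emit:
{"op": "servo_tool", "data": {"deltas": [[[5,-0.5,0],[0,0,-0.044],0],[[10,-1,0],[0,0,-0.044],0],[[15,-1.5,0],[0,0,-0.044],0],[[20,-2,1],[0,0,-0.044],0],[[25,-2.5,2],[0,0,-0.044],0],[[30,-3,2.8],[0,0,-0.044],0],[[35,-3.5,2.8],[0,0,-0.044],0],[[39.2,-3.8,2.8],[0,0,-0.044],0],[[39.2,-3.8,2.8],[0,0,-0.044],0],[[39.2,-3.8,2.8],[0,0,-0.044],0],[[39.2,-3.8,2.8],[0,0,-0.044],0],[[39.2,-3.8,2.8],[0,0,-0.044],0]], "grip_force": 40}}

```text
t: 1.3
tool_pos: [0.4911, -0.386, 0.2005]
tcp_rot: [-0.0, 0.991, 0.135, -0.0]
contact_force: [0.3, -0.2, -0.3]
grip_width: 0.0852
grasp_force: 0.0
```

```bash
python3 - <<'E'
from h import *
s=monitor.get_state(); print(s['t'],s['tool_pos'],s['tcp_rot'],s['joint_positions'].round(2)); print(delta([*LEG,.04],pose(-74.4)))
c=imaging.read_camera('side'); P=[proj(c,[*(LEG+Ro.from_euler('z',15.6,degrees=True).apply([a,b,0])[:2]),.055]) for a,b in[(.065,.0225),(.065,-.0225),(-.065,-.0225),(-.065,.0225)]]
im=c['image'].copy(); cv2.polylines(im,[np.int32(np.round(P))],True,(0,0,255),1)
cv2.imwrite('pics/side1.png',cv2.resize(im[80:230,240:430],None,fx=4,fy=4,interpolation=2))
E
```

```text
1.3 [ 0.49112708 -0.38596822  0.20046872] [-8.10427486e-05  9.90816883e-01  1.35210480e-01 -1.54603807e-04] [-0.78  0.5   0.09  1.16 -0.    2.09]
(array([ 0.14, -0.06, 16.05]), array([-0.   ,  0.   , -0.001]))
```

View pics/side1.png

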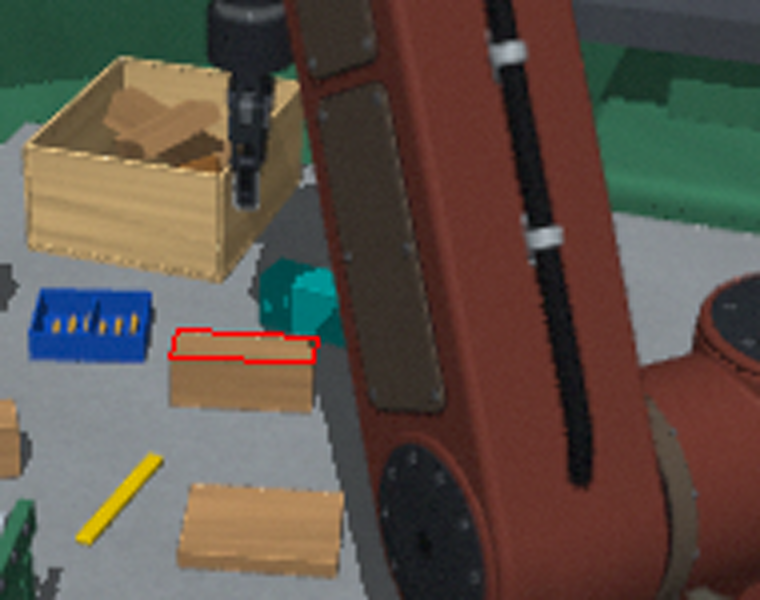

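The measured top face (red, at about (245,345) in the crop) lies on the leg block in the side view too, so I'll descend and grip.

Emit:
{"op": "servo_tool", "data": {"deltas": [[[0.1,-0.1,4],[0,0,0],0],[[0.1,-0.1,8],[0,0,0],0],[[0.1,-0.1,11],[0,0,0],0],[[0.1,-0.1,13],[0,0,0],0],[[0.1,-0.1,14.5],[0,0,0],0],[[0.1,-0.1,15.5],[0,0,0],0],[[0.1,-0.1,16],[0,0,0],0],[[0.1,-0.1,16],[0,0,0],0],[[0.1,-0.1,16],[0,0,0],0.3],[[0.1,-0.1,16],[0,0,0],0.6],[[0.1,-0.1,16],[0,0,0],1],[[0.1,-0.1,16],[0,0,0],1],[[0.1,-0.1,16],[0,0,0],1],[[0.1,-0.1,16],[0,0,0],1],[[0.1,-0.1,16],[0,0,0],1],[[0.1,-0.1,16],[0,0,0],1]], "grip_force": 40}}

```text
t: 2.95
tool_pos: [0.4935, -0.3849, 0.0415]
tcp_rot: [0.001, 0.991, 0.136, 0.0]
contact_force: [-0.2, -0.5, 5.3]
grip_width: 0.0438
grasp_force: 39.9
```

```bash
python3 - <<'E'
from h import *
s=monitor.get_state(); print(s['t'],s['tool_pos'],s['grip_width'],s['grasp_force'])
for tl in(8,-8):
  R=pose(7.5,tl); print(tl,R.as_matrix()[:,2],-N)
  if np.dot(R.as_matrix()[:,2],-N)>.999: T=LOAD-.005*u+.04*N; print(delta(T+.12*N,R)); 
print(delta(s['tool_pos']+[0,0,.16],pose(-74.4)))
E
```

```text
2.95 [ 0.49347021 -0.38486704  0.04150473] 0.043849357145026746 39.9296532954304
8 [-0.01816573  0.13798246 -0.99026807] [ 0.01816573 -0.13798246 -0.99026807]
-8 [ 0.01816573 -0.13798246 -0.99026807] [ 0.01816573 -0.13798246 -0.99026807]
(array([ 22.13, -46.  , -22.46]), array([-0.098, -0.114, -1.427]))
(array([ 1.0e-02,  3.0e-02, -1.6e+01]), array([ 0.002, -0.001,  0.   ]))
```

Gripped: the opening is 43.8 mm and the force is 40 N. Next I lift.

Emit:
{"op": "servo_tool", "data": {"deltas": [[[0,0,-3],[0,0,0],1],[[0,0,-7],[0,0,0],1],[[0,0,-11],[0,0,0],1],[[0,0,-15],[0,0,0],1],[[1,-2,-18],[0,0,-0.06],1],[[3,-5.5,-19],[-0.01,-0.01,-0.17],1],[[5,-9,-20],[-0.02,-0.02,-0.28],1],[[6.5,-13,-20.5],[-0.03,-0.03,-0.4],1],[[8,-17,-21],[-0.04,-0.04,-0.52],1],[[10,-21,-21.5],[-0.05,-0.05,-0.64],1],[[12,-25,-22],[-0.06,-0.06,-0.76],1],[[14,-29,-22.5],[-0.065,-0.07,-0.88],1],[[16,-33,-22.5],[-0.07,-0.08,-1.0],1],[[18,-37,-22.5],[-0.08,-0.09,-1.12],1],[[20,-41,-22.5],[-0.09,-0.1,-1.24],1],[[21.5,-44.5,-22.5],[-0.095,-0.11,-1.36],1],[[22.1,-46,-22.5],[-0.098,-0.114,-1.427],1],[[22.1,-46,-22.5],[-0.098,-0.114,-1.427],1],[[22.1,-46,-22.5],[-0.098,-0.114,-1.427],1],[[22.1,-46,-22.5],[-0.098,-0.114,-1.427],1]]}}

```text
t: 4.95
tool_pos: [0.5817, 0.1174, 0.2655]
tcp_rot: [0.052, 0.658, 0.75, -0.046]
contact_force: [0.0, -0.0, -2.0]
grip_width: 0.0439
grasp_force: 42.3
```

```bash
python3 - <<'E'
from h import *
s=monitor.get_state(); print(s['t'],s['tool_pos'],s['grip_width'],s['grasp_force'])
R=pose(7.5,-8); print(delta(LOAD-.005*u+.055*N,R),delta(LOAD-.005*u+.04*N,R))
for n in('top','side'):
    c=imaging.read_camera(n); im=c['image'].copy()
    x=im[100:240,80:290] if n=='top' else im[110:260,130:340]
    cv2.imwrite(f'pics/{n}2.png',cv2.resize(x,None,fx=3.8,fy=3.8,interpolation=2))
a=cv2.imread('pics/side2.png'); cv2.imwrite('pics/side2.png',a[:600,:800])
E
```

```text
4.95 [0.58170345 0.11740456 0.26549557] 0.04391204778385816 42.315482134436024
(array([ 0.05,  0.09, 10.5 ]), array([-0.001, -0.002, -0.002])) (array([ 0.04,  0.09, 12.  ]), array([-0.001, -0.002, -0.002]))
```

View pics/side2.png

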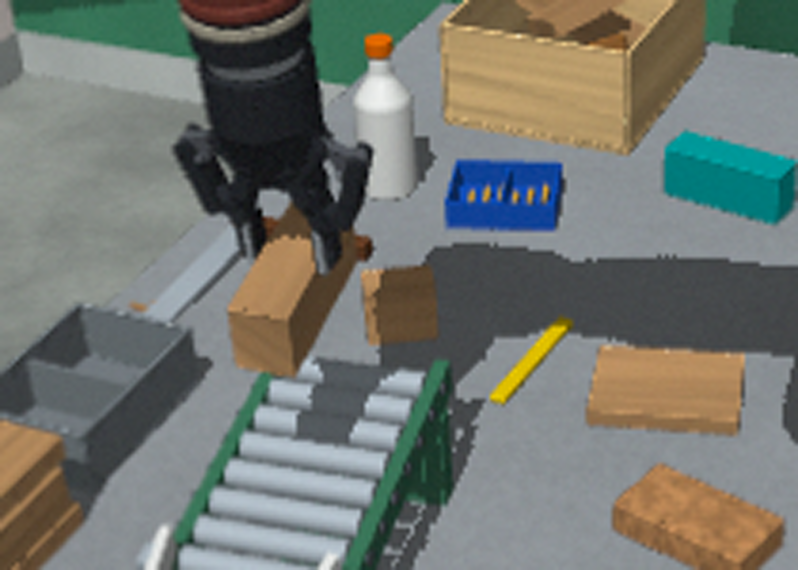

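The side crop shows the leg at (290,300), held squarely over the uphill end of the track and aligned with it. The offcut at (400,300) is undisturbed. Now I lower it, slowly near the rollers.

Emit:
{"op": "servo_tool", "data": {"deltas": [[[0,0.1,3],[0,0,0],1],[[0,0.1,6],[0,0,0],1],[[0,0.1,8.5],[0,0,0],1],[[0,0.1,10],[0,0,0],1],[[0,0.1,10.7],[0,0,0],1],[[0,0.1,11.2],[0,0,0],1],[[0,0.1,11.2],[0,0,0],1],[[0,0.1,11.2],[0,0,0],1]]}}

```text
t: 5.85
tool_pos: [0.5853, 0.1032, 0.1553]
tcp_rot: [0.052, 0.658, 0.75, -0.045]
contact_force: [-0.3, -0.8, -1.7]
grip_width: 0.0435
grasp_force: 42.3
```

Emit:
{"op": "servo_tool", "data": {"deltas": [[[0,0,0.3],[0,0,0],1],[[0,0,0.4],[0,0,0],1],[[0,0,0.4],[0,0,0],1]]}}

```text
t: 6.15
tool_pos: [0.5848, 0.1027, 0.1505]
tcp_rot: [0.052, 0.658, 0.75, -0.046]
contact_force: [-0.1, -0.8, -2.3]
grip_width: 0.0437
grasp_force: 42.3
```

Emit:
{"op": "servo_tool", "data": {"deltas": [[[0,0,0.1],[0,0,0],1],[[0,0,0.1],[0,0,0],1]]}}

```text
t: 6.35
tool_pos: [0.5848, 0.1026, 0.1495]
tcp_rot: [0.052, 0.658, 0.75, -0.046]
contact_force: [0.1, -0.4, -2.1]
grip_width: 0.0439
grasp_force: 42.3
```

Emit:
{"op": "servo_tool", "data": {"deltas": [[[0,0,0.1],[0,0,0],1],[[0,0,0.1],[0,0,0],1]]}}

```text
t: 6.55
tool_pos: [0.5848, 0.1024, 0.1484]
tcp_rot: [0.051, 0.658, 0.75, -0.046]
contact_force: [-0.1, 0.6, -1.6]
grip_width: 0.0437
grasp_force: 42.3
```

Emit:
{"op": "servo_tool", "data": {"deltas": [[[0,0,0.1],[0,0,0],1],[[0,0,0.1],[0,0,0],1]]}}

```text
t: 6.75
tool_pos: [0.585, 0.1023, 0.1475]
tcp_rot: [0.052, 0.658, 0.75, -0.046]
contact_force: [-0.3, 0.1, -2.3]
grip_width: 0.0437
grasp_force: 42.4
```

Emit:
{"op": "servo_tool", "data": {"deltas": [[[0,0,0.1],[0,0,0],1],[[0,0,0.1],[0,0,0],1]]}}

```text
t: 6.95
tool_pos: [0.585, 0.1022, 0.1473]
tcp_rot: [0.052, 0.658, 0.75, -0.045]
contact_force: [-2.3, 0.8, 6.1]
grip_width: 0.0436
grasp_force: 43.0
```

Emit:
{"op": "servo_tool", "data": {"deltas": [[[0,0,0.1],[0,0,0],1],[[0,0,0.1],[0,0,0],1]]}}

```text
t: 7.15
tool_pos: [0.5851, 0.1022, 0.1472]
tcp_rot: [0.052, 0.657, 0.75, -0.045]
contact_force: [-5.1, 1.1, 13.1]
grip_width: 0.0439
grasp_force: 43.8
```

On the rollers (8–15 N upward). I relax the press slightly, then open and hold still before retreating.

Emit:
{"op": "servo_tool", "data": {"deltas": [[[0,0,-0.1],[0,0,0],1],[[0,0,-0.1],[0,0,0],1],[[0,0,-0.1],[0,0,0],0],[[0,0,-0.1],[0,0,0],0],[[0,0,-0.1],[0,0,0],0],[[0,0,-0.1],[0,0,0],0],[[0,0,-0.1],[0,0,0],0],[[0,0,-0.1],[0,0,0],0]]}}

```text
t: 7.95
tool_pos: [0.5849, 0.1021, 0.1464]
tcp_rot: [0.052, 0.658, 0.75, -0.046]
contact_force: [-1.0, 0.3, -0.2]
grip_width: 0.0854
grasp_force: 0.0
```

Emit:
{"op": "servo_tool", "data": {"deltas": [[[0,0,-2],[0,0,0],0],[[0,0,-5],[0,0,0],0],[[0,0,-9],[0,0,0],0],[[0,0,-13],[0,0,0],0],[[0,0,-13],[0,0,0],0],[[0,0,-13],[0,0,0],0],[[0,0,-13],[0,0,0],0],[[0,0,-13],[0,0,0],0],[[0,0,-13],[0,0,0],0],[[0,0,-13],[0,0,0],0],[[0,0,-13],[0,0,0],0],[[0,0,-13],[0,0,0],0],[[0,0,-13],[0,0,0],0],[[0,0,-13],[0,0,0],0],[[0,0,-13],[0,0,0],0],[[0,0,-13],[0,0,0],0],[[0,0,-13],[0,0,0],0],[[0,0,-13],[0,0,0],0],[[0,0,-13],[0,0,0],0],[[0,0,-13],[0,0,0],0]]}}

```text
t: 9.95
tool_pos: [0.5827, 0.1199, 0.2753]
tcp_rot: [0.052, 0.658, 0.75, -0.046]
contact_force: [0.4, -0.5, -0.5]
grip_width: 0.0855
grasp_force: 0.0
```

```bash
python3 - <<'E'
from h import *
print(monitor.get_state()['t'])
o=[]
for n in('top','side'):
    c=imaging.read_camera(n); im=c['image']
    x=im[110:235,70:290] if n=='top' else im[150:350,80:300]
    o.append(cv2.resize(x,None,fx=1.75,fy=1.75,interpolation=2))
    hsv=cv2.cvtColor(im,cv2.COLOR_BGR2HSV)
h=max(a.shape[0] for a in o); o=[cv2.copyMakeBorder(a,0,h-a.shape[0],0,0,0) for a in o]
cv2.imwrite('pics/end.png',np.hstack(o))
E
```

```text
9.95
```

View pics/end.png

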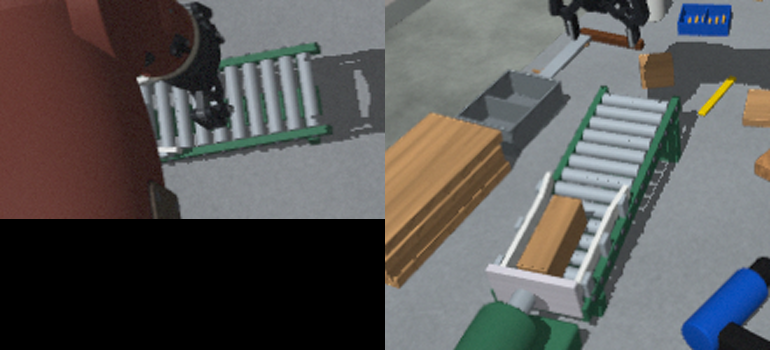

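The leg has rolled down between the guides to the stop plate (right panel, (555,235)), and the offcut is still at (655,70). One more second, then a numeric check that it is at rest against the stop.

Emit:
{"op": "servo_tool", "data": {"deltas": [[[0,0,-1],[0,0,0],0],[[0,0,-1],[0,0,0],0],[[0,0,-1],[0,0,0],0],[[0,0,-1],[0,0,0],0],[[0,0,-1],[0,0,0],0],[[0,0,-1],[0,0,0],0],[[0,0,-1],[0,0,0],0],[[0,0,-1],[0,0,0],0],[[0,0,-1],[0,0,0],0],[[0,0,-1],[0,0,0],0]]}}

```text
t: 11.05
tool_pos: [0.5825, 0.1212, 0.2852]
tcp_rot: [0.052, 0.658, 0.75, -0.046]
contact_force: [-0.7, 0.7, 0.1]
grip_width: 0.0856
grasp_force: 0.0
```

```bash
python3 - <<'E'
from h import *
c=imaging.read_camera('side'); im=c['image'].copy()
D=u*np.cos(np.radians(8))-[0,0,np.sin(np.radians(8))]; Y=np.cross([0,0,1],u)
S=LOAD+.33*D
P=[proj(c,S-a*D+b*Y+.055*N) for a,b in[(0,.0225),(0,-.0225),(.13,-.0225),(.13,.0225)]]
x=cv2.resize(im[245:335,130:250],None,fx=6,fy=6,interpolation=2)
cv2.polylines(x,[np.int32((np.array(P)-[130,245])*6)],True,(0,0,255),1)
cv2.imwrite('pics/end2.png',x)
E
```

```text
(no output)
```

View pics/end2.png

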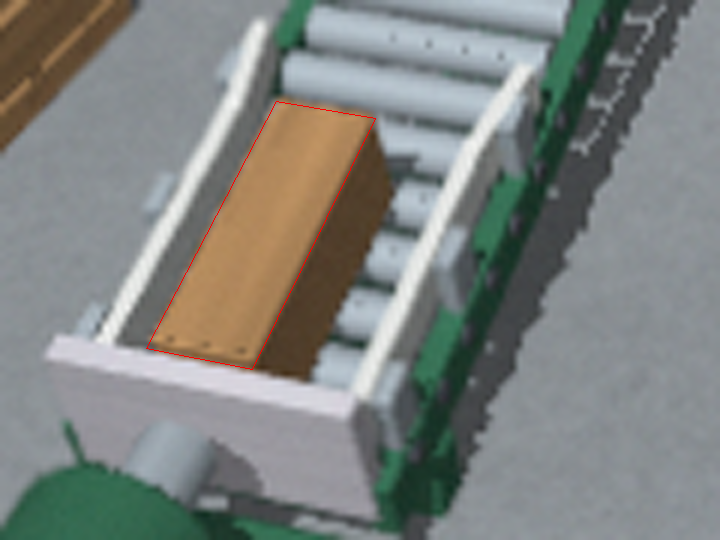

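The leg's top face (250,235) matches the predicted outline for a blank resting against the stop, square to it.

```bash
python3 -c "
from workcell import job; print(job.job_done())"
```

```text
the job is handed in; nothing more can be done
None
```

The leg blank was set down on the upper half of the track and let go; it rolled down by itself and rests square against the stop, the offcut was left where it lay, and the job was handed in at about 11 s.

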